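# Ink the date stamp and hold it ready over the form

### The job

Get the date stamp ready for the form on the clipboard: lift the lid off the ink pad and lay it flat, right way up, on the bare desk, then take the stamp by its knob and press its face down flat in the middle of the pad to ink it. Lift the inked stamp higher than the mug and the tape dispenser, carry it over, and stop with it level, centred and square about 1 cm above the empty date box, its long side along the box's long side. Finish still holding it there so that I can check before it goes down: the stamp must never touch the form, and the mug, tape dispenser, eraser and tape roll stay where they are.

Things in the scene. Friction and masses are not known exactly. Their poses are not given: they have to be found in the camera images.
- ink_pad: Ink pad without its lid: an oblong steel tin, 58 (x) x 90 (y) mm, fixed to the desk. Origin at the centre of its underside, on the desk; z up, y along its long side. A flange 5 mm high and as wide as the lid runs round its foot; above it the tin is 51 x 83 mm, rim 13 mm high, filled by the inked foam pad.
- pad_top (a point): Centre of the upper face of the ink pad's dark foam (47 x 79 mm), 15 mm above the desk. The foam gives up to 2 mm, with about 4 N for each mm. Axes as the ink pad's.
- pad_lid: Lid of the ink pad: grey painted steel cap with a blank paper label, 58 (x) x 90 (y) x 15 mm high, 2 mm walls, open below, about 40 g. Origin at the centre of its lower rim; z up, y along its long side. At the start it sits loosely (1.5 mm play) on the pad, its rim 5 mm and its top 20 mm above the desk. It lifts straight off; grasp it across its 58 mm width.
- date_stamp: Wooden hand stamp, 64 mm high, about 50 g: block 25 (x) x 44 (y) x 20 mm high, rubber face below, round turned knob above, up to 24 mm thick. It stands face down in one of the three wells of a low wooden tray (floor 5 mm, walls 18 mm above the desk), beside an eraser and a tape roll. Origin at the centre of its face; z up, y along the long side. Its ends are alike: either way round is right.
- stamp_face (a point): Centre of the stamp's face (25 x 44 mm), the lowest point of the stamp; axes as the stamp's.
- stamp_knob (a point): Middle of the stamp's knob, 52 mm above its face on the stamp's axis: the place to grip (from above, fingers either side).
- clipboard: Clipboard 232 (x) x 160 (y) x 4 mm with a printed paper form, fixed to the desk. Origin at the centre of its underside; z up, x towards its steel clip at the far end, y along the short side. The paper's top is 5 mm above the desk; the clip stands up to 16 mm.
- date_box (a point): Centre of the empty date box on the form, on the paper: a printed outline 36 (x) x 56 (y) mm, the only empty box of its kind, below the printed table, towards the form's near right corner. Axes as the clipboard's: its long side runs along y.
- mug: Stoneware mug with a handle, 84 x 120 mm, its rim 101 mm above the desk, standing on a cork coaster between the ink pad and the clipboard. Origin under the middle of its 120 mm length; the handle points to its -y, the round cup is centred 19 mm to +y.
- tape_dispenser: Desk tape dispenser 52 (x) x 136 (y) x 86 mm high, standing nearer the robot than the mug, between the ink pad and the clipboard. Origin at the centre of its underside, y along its long side.
- eraser: Eraser 22 (x) x 56 (y) x 12 mm in a card sleeve, in a well of the wooden tray. Origin at the centre of its underside.
- tape_roll: Small roll of paper tape, 43 mm across, 15 mm high, lying in a well of the wooden tray. Origin at the centre of its underside.

How it is judged:
By the outcome, as a careful person would: the job done as asked, in the order asked, and still so for the second after the job is handed in, while the arm keeps its last pose, push and grip.
It also fails if it takes over 58 s, if anything falls off the work surface, if the arm or the gripper's body presses on something with over 40 N, if the wrist force passes 120 N, or if a joint passes its speed limit or range.

### The arm

A 6-joint arm with a two-finger parallel gripper is mounted at the origin on a cart in front of the work surface, level with it; the furniture and walls round the work are solid. World frame = base frame: x ahead of the robot, y to its left, z up, the work surface at z = 0. Lengths are in m, angles in degrees, forces in N, time in s.
With the tool pointing down it reaches from about 0.35 to 0.875 m from the base axis. Payload 15.5 kg.
Tool frame: the origin (TCP) lies at the very end of the fingers, on their centre line; the grasp point (between the pads) lies 19 mm behind it; z points along the fingers, y is the line along which they close (so a half turn about z gives the same grasp; the last joint's range is limited). The gripper opens to 85 mm and grips with 20 to 120 N. Pads are 22 mm wide; open, the fingers measure 114 mm over their backs; the gripper's body (76 mm by 85 mm) begins 54 mm behind the grasp point. The pads swing forward as they close: fully open they stand 13 mm farther back than shut.
Start: joints at [-69.586, 28.281, 77.091, -0, 74.628, -5.472], TCP at [0.273, -0.562, 0.231] pointing down, gripper open.
Joint ranges: [-166.48, 166.48], [-47.26, 123.95], [12.59, 153.08], [-70.14, 250.14], [6.76, 159.57], [-176.63, 176.63]. Speed limits (degrees/s): [108.29, 108.29, 147.25, 172.46, 172.46, 172.46].

### API

Orientations are given as [roll, pitch, yaw] about the fixed x, y, z axes, in that order (R = Rz(yaw) Ry(pitch) Rx(roll)).
In Python, from bench import state, capture, job_done, spot_in gives the robot as it stands.
- The arm moves only by the shell command python3 -m crank 'ROWS' [OPENING] [FORCE]. ROWS is a JSON object of lists of equal length, an entry for each row: "dp": the shift along the tool's x, y, z scaled (see below), a list of three; "angular": the turn, a rotation vector about the tool's x, y, z scaled (see below), a list of three. In form: {"dp": [[x, y, z], ...], "angular": [[ax, ay, az], ...]}. A call has 1 to 10 rows; each row is the pose to reach, as a shift and turn from the pose commanded when the call began, along the tool's axes at that moment; what a row does not reach only later rows make up. The controller multiplies each number of a shift by 1 m and each number of a turn by 2 rad. A row lasts 1/10 s, in which the tool goes at most 50 mm and 8.59 degrees, less where a joint would pass 70% of its speed; a pose out of reach is approached as far as the arm can. A call with a number of a shift or a turn outside -1 to 1 is refused whole. A call with a gripper value outside its range is refused whole. OPENING is the finger opening in mm, from 0 to 85.4, set as the call begins (- or left out, the last holds). The fingers move at their own pace and stop on an object; FORCE is the grip in N (left out, the last holds). Time passes only in rows, so rows that repeat a pose let the fingers close. It gives the time, the measured TCP pose, the force, the opening and the grip force at its end, in the units of the state.
- state(): the state, without advancing time (a new reading comes with each control period).
- capture(name): name is "side" or "top" or "wrist"; returns a dict with "pixels" (420x560x3 uint8, red, green, blue), "depth" (420x560 float32, m along the optical axis (not along the pixel's ray), 0 where there is no reading), "camera_matrix" (3x3 intrinsics, pixels), "rvec" (rotation vector, rad) and "tvec" (3), from world to camera coordinates, as OpenCV has them. Camera axes: x right, y down, z forward; pixel columns grow to the right and rows downward; lengths in m; the calibration is good to about 2 mm. A picture is of the moment at which its call begins.
- job_done(): hands the job in; it is judged then, once.
Trained networks look in a picture, given as the dict that the camera call returned (one of the last four; its "shot" number tells which), for a name from the list of things; names that differ only in an ending like _2 or _b are one class to them, and where a whole thing is asked for, a point or a joint stands for the part that bears it (a point fixed in the world has none). Each returns a list of dicts, best first, with "conf" (0 to 1); they miss things now and then, are a little off and sometimes report something else, mostly with a low value. They report only what shows in the picture. A call takes as long as a camera call.
- spot_in(name, picture): "bbox" ([left, top, right, bottom] as shares, 0 to 1, of the picture: columns of its width, rows of its height, round what is visible of it).
The state is a dict: "t": time; "joints": joint angles; "qd": joint speeds; "tau": joint torques, N m; "tool_pos": TCP position; "tcp_rot": TCP orientation; "ft_force": force on the tool from outside, world axes, zero at the start; "moment": the same for the moment, N m; "grip_width": opening from 0.0 (shut) to 1.0 (fully open); "gripper_force": force on a finger pad.
Only numpy, scipy, OpenCV 4.12 (cv2) and the standard library are available. Lean on these libraries where they do the work, as an engineer would, in place of code of your own. Each camera call takes 0.05 s, during which the arm holds its last target. There are 200 camera calls.

## Working session

There is one attempt and no reset: what is moved stays moved. The work goes in short steps, Python scripts to look and compute and a shell command to move; the robot and the scene stay as the last step left them, time stands still between calls to the robot, and variables do not carry over. Pictures are saved under pics/ and viewed, at most 12 in all, crops included, and the job is handed in when it is done.

```bash
ls; mkdir -p pics; cat > h.py <<'E'
import numpy as np, cv2, json
from bench import state, capture, job_done, spot_in
from scipy.spatial.transform import Rotation as R
def save(c,n): cv2.imwrite(f'pics/{n}.png',cv2.cvtColor(c['pixels'],cv2.COLOR_RGB2BGR))
def cloud(c):
    d=c['depth'];K=np.array(c['camera_matrix']);h,w=d.shape
    u,v=np.meshgrid(np.arange(w),np.arange(h))
    P=np.stack([(u-K[0,2])/K[0,0]*d,(v-K[1,2])/K[1,1]*d,d],-1)
    Rm=cv2.Rodrigues(np.array(c['rvec'],float))[0]
    W=(P-np.array(c['tvec']).ravel())@Rm
    W[d==0]=np.nan
    return W
def tcp(): 
    s=state(); return np.array(s['tool_pos']),R.from_euler('xyz',s['tcp_rot'],degrees=True)
def rel(p,yaw,cur=None):
    p0,r0=cur or tcp()
    r1=R.from_euler('xyz',[180,0,yaw],degrees=True)
    return np.round(r0.inv().apply(np.array(p)-p0),4), np.round((r0.inv()*r1).as_rotvec()/2,4)
E
python3 - <<'E'
from h import *
print(state())
for n in ['top','side']:
    c=capture(n);save(c,n+'0');np.savez(n+'0.npz',**{k:c[k] for k in('pixels','depth','camera_matrix','rvec','tvec')})
    W=cloud(c)
    for k in ['ink_pad','pad_lid','date_stamp','stamp_knob','clipboard','date_box','mug','tape_dispenser','eraser','tape_roll']:
        for o in spot_in(k,c)[:2]:
            b=np.array(o['bbox'])*[560,420,560,420];m=((b[:2]+b[2:])/2).astype(int)
            print(n,k,round(o['conf'],2),b.round(),W[m[1],m[0]].round(3))
E
```

```text
pics
{'t': 0.0, 'joints': array([-6.95863573e+01,  2.83138190e+01,  7.71285005e+01,  4.96736771e-05,
        7.46284098e+01, -5.47304651e+00]), 'qd': array([-0.00707722, -0.0344458 ,  0.02376917,  0.07005166,  0.05318517,
       -0.19954336]), 'tau': array([-3.15082878e-03, -8.82165885e+01, -3.83870065e+01, -1.47262767e-04,
        1.01866326e-02, -3.58238469e-05]), 'tool_pos': array([ 0.27273066, -0.5619418 ,  0.23070372]), 'tcp_rot': array([-1.79929598e+02, -6.79363996e-03,  2.58866719e+01]), 'ft_force': array([-7.68418096e-05, -3.52629386e-01,  7.37652813e-01]), 'moment': array([-0.02775439, -0.04347642,  0.04536102]), 'gripper_force': 0.0, 'grip_width': 0.9997549621145377}
top pad_lid 0.68 [234. 174. 268. 198.] [0.569 0.092 0.022]
top date_stamp 0.51 [187. 197. 205. 209.] [0.517 0.235 0.058]
top stamp_knob 0.71 [186. 196. 204. 207.] [0.519 0.236 0.068]
top clipboard 0.56 [347. 161. 405. 245.] [ 0.529 -0.266  0.005]
top clipboard 0.31 [289. 155. 328. 192.] [ 0.606 -0.069  0.042]
top date_box 0.71 [345. 164. 407. 247.] [ 0.524 -0.268  0.005]
top mug 0.62 [292. 157. 329. 193.] [ 0.6
[... 260 characters left out ...]
382 0.005]
side pad_lid 0.66 [233. 219. 265. 246.] [0.569 0.107 0.026]
side date_stamp 0.71 [227. 259. 240. 285.] [0.524 0.254 0.037]
side stamp_knob 0.84 [230. 255. 244. 287.] [0.519 0.249 0.038]
side stamp_knob 0.33 [297. 200. 347. 236.] [ 0.413 -0.014  0.044]
side clipboard 0.96 [277. 152. 362. 193.] [ 0.523 -0.263  0.008]
side date_box 0.88 [281. 152. 359. 196.] [ 0.517 -0.256  0.007]
side mug 0.65 [250. 165. 289. 209.] [ 0.58  -0.033  0.079]
side tape_dispenser 0.87 [296. 198. 344. 233.] [ 0.421 -0.016  0.05 ]
side eraser 0.73 [208. 285. 227. 305.] [0.527 0.321 0.019]
side eraser 0.66 [232. 217. 267. 246.] [0.57  0.1   0.024]
side tape_roll 0.47 [236. 243. 255. 249.] [0.563 0.134 0.005]
```

```bash
python3 - <<'E'
from h import *
c=dict(np.load('top0.npz'));W=cloud(c)
im=cv2.cvtColor(c['pixels'],cv2.COLOR_RGB2BGR)[140:280,120:420]
cv2.imwrite('pics/topcrop.png',cv2.resize(im,None,fx=2.6,fy=2.6,interpolation=cv2.INTER_CUBIC))
H=W[...,2]
def fit(box,zl,zh,n):
    x0,y0,x1,y1=box
    m=np.zeros(H.shape,bool);m[y0:y1,x0:x1]=1
    m&=(H>zl)&(H<zh)
    p=W[m][:,:2].astype(np.float32)
    print(n,len(p),cv2.minAreaRect(p*1000),W[m].mean(0).round(4))
fit((225,165,278,207),.014,.03,'lid')
fit((180,188,212,218),.052,.09,'knob')
fit((340,155,412,255),.002,.03,'clip')
fit((285,150,335,200),.02,.15,'mug')
fit((280,205,318,272),.02,.15,'disp')
fit((125,180,220,225),.01,.03,'tray')
E
```

```text
lid 647 ((571.6061401367188, 92.66136932373047), (58.99311447143555, 89.8770751953125), 10.964908599853516) [0.5711 0.0927 0.0192]
knob 70 ((522.0629272460938, 244.52371215820312), (22.11862564086914, 23.672637939453125), 0.29463985562324524) [0.5217 0.2447 0.0653]
clip 4298 ((527.0968017578125, -269.06036376953125), (286.813720703125, 207.85276794433594), 0.12987159192562103) [ 0.5239 -0.2686  0.0054]
mug 1005 ((601.0348510742188, -72.81352996826172), (111.26103973388672, 82.7743911743164), 78.39159393310547) [ 0.6016 -0.0654  0.0605]
disp 863 ((423.57452392578125, -40.92637634277344), (136.09576416015625, 51.655120849609375), 4.131953239440918) [ 0.4213 -0.0404  0.0427]
tray 869 ((521.7003173828125, 312.2730407714844), (75.07078552246094, 206.751220703125), 2.1645891666412354) [0.5223 0.311  0.0174]
```

View pics/topcrop.png

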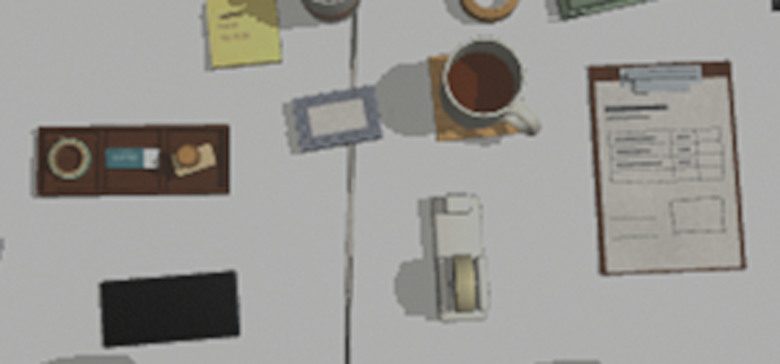

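The top view shows the tray on the left, with the stamp in its right-hand well at crop (193,158). The lidded pad is at (335,118), the mug at (485,85) and the dispenser at (460,255). The clipboard is on the right, with its empty date box at (697,216). The lid pose is clear enough to act on, so I'll move over it next.

```bash
python3 - <<'E'
from h import *
c=capture('wrist');save(c,'w0')
for k in ('date_box','clipboard'):
    print([(o['conf'],np.array(o['bbox'])*[560,420,560,420]) for o in spot_in(k,c)])
print(rel([0.5716,0.0927,0.23],101), rel([.36,-.25,.23],60))
E
```

```text
[]
[]
(array([ 0.5547, -0.4589,  0.0013]), array([-0.    , -0.    , -0.6555])) (array([ 0.2147, -0.2429,  0.0013]), array([-0.    , -0.    , -0.2977]))
```

View pics/w0.png

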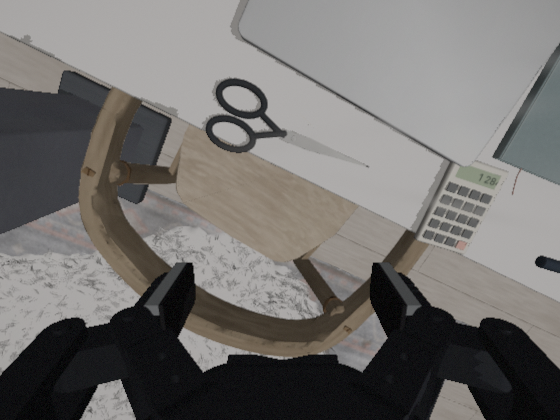

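The wrist picture shows scissors at (250,120), a laptop corner and a stool, but not the form. I'll stop over the form on the way.

```bash
python3 - <<'E'
from h import *
c=dict(np.load('top0.npz'));W=cloud(c)
m=(W[...,2]>.11)&(W[...,0]<.95)&(W[...,0]>.2)
l=cv2.connectedComponentsWithStats(m.astype(np.uint8))
for i in range(1,l[0]):
    if l[2][i,4]>20:
        q=W[l[1]==i];print(np.nanmin(q,0).round(2),np.nanmax(q,0).round(2))
print(rel([.41,-.29,.25],5))
E
```

```text
[ 0.63 -0.72  0.11] [0.91 0.73 0.53]
[ 0.2  -0.23  0.21] [0.37 0.17 0.85]
(array([ 0.2423, -0.1851, -0.0187]), array([-0.    , -0.    ,  0.1823]))
```

```bash
python3 - <<'E'
from h import *
c=dict(np.load('top0.npz'));W=cloud(c)
for z in (.15,.25,.35,.45,.6):
  m=(W[...,2]>z)&(W[...,0]<.97)&(W[...,0]>.1)&(abs(W[...,1])<.8)
  l=cv2.connectedComponentsWithStats(m.astype(np.uint8))
  for i in range(1,l[0]):
    if l[2][i,4]>15:
        q=W[l[1]==i];print(z,l[2][i],np.nanmin(q,0).round(2),np.nanmax(q,0).round(2))
a=cv2.imread('pics/top0.png');b=cv2.imread('pics/side0.png')
cv2.imwrite('pics/both.png',cv2.resize(np.vstack([a,b]),None,fx=.7,fy=.7))
E
```

```text
0.15 [    0     0   560   155 60296] [ 0.63 -0.7   0.15] [0.91 0.71 0.53]
0.15 [236 111   5   8  21] [0.72 0.12 0.15] [0.73 0.12 0.18]
0.15 [249 115   4   8  22] [0.71 0.08 0.15] [0.72 0.09 0.19]
0.15 [  206   279   354   141 34333] [ 0.1  -0.23  0.21] [0.37 0.17 0.85]
0.25 [    0     0   560   130 38484] [ 0.63 -0.65  0.25] [0.91 0.67 0.53]
0.25 [ 435   52  125   88 7837] [ 0.66 -0.63  0.25] [ 0.73 -0.34  0.53]
0.25 [185 110   6   6  21] [0.65 0.2  0.39] [0.66 0.2  0.41]
0.25 [  206   279   354   141 34270] [ 0.1  -0.23  0.25] [0.37 0.17 0.85]
0.35 [    0     0   560    95 18186] [ 0.7  -0.58  0.35] [0.9  0.61 0.53]
0.35 [220  53  51  33 484] [0.73 0.04 0.35] [0.8  0.15 0.39]
0.35 [ 455   52  105   69 5455] [ 0.67 -0.56  0.35] [ 0.73 -0.34  0.53]
0.35 [167  82  25  41 290] [0.63 0.2  0.35] [0.73 0.23 0.43]
0.35 [213  83  18  16  72] [0.7  0.12 0.35] [0.73 0.16 0.37]
0.35 [220  83  11   8  41] [0.72 0.12 0.36] [0.73 0.14 0.36]
0.35 [185 110   6   6  21] [0.65 0.2  0.39] [0.66 0.2  0.41]
0.35 [  246   279   314   141 29490] [ 0.15 -0.23  0.35] [0.37 0.08 0.85]
0.45 [   0   25  141   45 5644] [0.71 0.28 0.45] [0.76 0.53 0.53]
0.45 [217  29  18  11 106] [0.76 0.11 0.47] [0.79 0.14 0.49]
0.45 [198  36  12   7  35] [0.77 0.16 0.45] [0.78 0.18 0.45]
0.45 [203  40  26  14 108] [0.75 0.12 0.45] [0.77 0.17 0.49]
0.45 [ 479   52   81   45 2915] [ 0.68 -0.49  0.45] [ 0.73 -0.34  0.53]
0.45 [  273   279   287   141 27966] [ 0.18 -0.23  0.45] [0.37 0.03 0.85]
0.6 [  331   279   229   141 24266] [ 0.21 -0.23  0.6 ] [ 0.37 -0.05  0.85]
```

View pics/both.png

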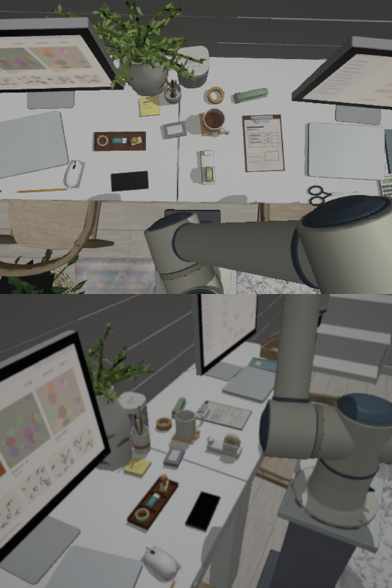

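The top view shows the monitors and plant at the back of the desk and the phone at the front left. The bare desk in front of the ink pad is free, and the path at z=0.25 over the desk front is clear.

```bash
python3 -m crank '{"dp":[[0.048,-0.037,-0.004],[0.096,-0.074,-0.008],[0.144,-0.111,-0.012],[0.192,-0.148,-0.016],[0.242,-0.185,-0.019],[0.242,-0.185,-0.019],[0.242,-0.185,-0.019],[0.242,-0.185,-0.019],[0.242,-0.185,-0.019]],"angular":[[0,0,0.04],[0,0,0.08],[0,0,0.12],[0,0,0.15],[0,0,0.182],[0,0,0.182],[0,0,0.182],[0,0,0.182],[0,0,0.182]]}' 85
python3 - <<'E'
from h import *
print(tcp()[0],state()['tcp_rot'])
c=capture('wrist');save(c,'w1');W=cloud(c);np.savez('w1.npz',**{k:c[k] for k in('pixels','depth','camera_matrix','rvec','tvec')})
for k in ('date_box','clipboard'):
    for o in spot_in(k,c)[:3]:
        b=np.array(o['bbox'])*[560,420,560,420];m=((b[:2]+b[2:])/2).astype(int)
        print(k,o['conf'],b.round(),W[m[1],m[0]])
t=dict(np.load('top0.npz'));Wt=cloud(t)
print(Wt[240,[212,230,253,255]].round(3))
E
```

```text
t: 2.15
tool_pos: [0.4097, -0.2909, 0.2503]
tcp_rot: [180.0, -0.0, 5.0]
ft_force: [0.8, -0.3, 0.2]
grip_width: 0.994
gripper_force: 0.0
[ 0.40967455 -0.29092107  0.25031314] [ 1.79974926e+02 -4.05922497e-04  5.03301921e+00]
date_box 0.63 [203.   0. 345. 175.] [ 0.5200185  -0.27177522  0.00581056]
clipboard 0.83 [203.   2. 342. 176.] [ 0.51771133 -0.26948915  0.00420393]
[[ 0.417  0.196 -0.002]
 [ 0.417  0.145  0.002]
 [ 0.418  0.081 -0.003]
 [ 0.419  0.075 -0.001]]
```

View pics/w1.png

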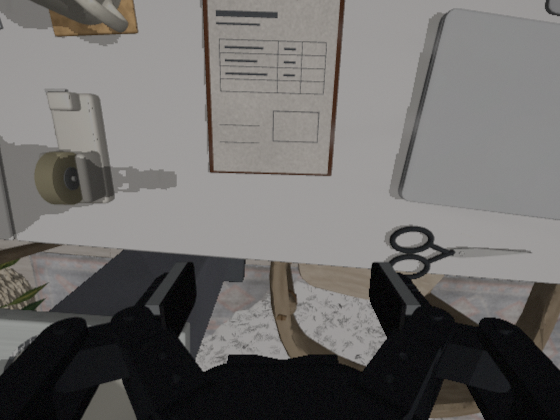

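The date box shows at about (273-319, 111-142), and the clipboard's lower edge is at row 173. Now I'll fit the box outline precisely.

```bash
cat >> h.py <<'E'
def onplane(c,uv,z):
    K=np.array(c['camera_matrix']);Rm=cv2.Rodrigues(np.array(c['rvec'],float))[0];t=np.array(c['tvec']).ravel()
    uv=np.atleast_2d(np.array(uv,float));d=np.c_[(uv-[K[0,2],K[1,2]])/[K[0,0],K[1,1]],np.ones(len(uv))]@Rm
    o=-Rm.T@t
    return (o+d*((z-o[2])/d[:,2])[:,None])[:,:2]
def boxfit(c,win):
    x0,y0,x1,y1=win
    g=cv2.cvtColor(c['pixels'],cv2.COLOR_RGB2GRAY)[y0:y1,x0:x1]
    g=cv2.resize(g,None,fx=4,fy=4,interpolation=cv2.INTER_CUBIC)
    b=cv2.adaptiveThreshold(g,255,1,cv2.THRESH_BINARY_INV,41,12)
    n,l,s,_=cv2.connectedComponentsWithStats(b)
    for i in np.argsort(-s[1:,4])[:3]+1:
        v,u=np.nonzero(l==i)
        uv=np.c_[u,v]/4+[x0-.375,y0-.375]
        p=onplane(c,uv,.005)
        print(s[i],cv2.minAreaRect((p*1000).astype(np.float32)))
E
python3 - <<'E'
from h import *
c=dict(np.load('w1.npz'))
boxfit(c,(266,104,326,149))
W=cloud(c); m=(W[...,2]>.0)
# clipboard edges: brown pixels
px=c['pixels'].astype(int);br=(px[...,0]-px[...,2]>25)&(px.sum(2)<250);br[:, :195]=0;br[:,350:]=0;br[185:]=0
v,u=np.nonzero(br);print(len(u),cv2.minAreaRect((onplane(c,np.c_[u,v],.004)*1000).astype(np.float32)))
print(onplane(c,[[209,172],[331,174],[204,2],[342,2]],.004))
print(rel([.5716,.0927,.23],101))
E
```

```text
[  26   26  188  130 2782] ((476.7334899902344, -301.8365783691406), (37.77889633178711, 57.803977966308594), 3.457897901535034)
1162 ((513.7056884765625, -269.1615295410156), (198.1063995361328, 158.3479766845703), 3.4074976444244385)
[[ 0.40966703 -0.19516237]
 [ 0.42100015 -0.35461775]
 [ 0.60168243 -0.18642172]
 [ 0.61522899 -0.34070069]]
(array([ 0.1947, -0.3686,  0.0201]), array([-1.000e-04,  1.000e-04, -8.383e-01]))
```

```bash
python3 -m crank '{"dp":[[0.02,-0.037,0.002],[0.04,-0.074,0.004],[0.06,-0.111,0.006],[0.08,-0.148,0.008],[0.1,-0.185,0.01],[0.12,-0.222,0.012],[0.14,-0.259,0.014],[0.16,-0.296,0.016],[0.178,-0.333,0.018],[0.1947,-0.3686,0.02]],"angular":[[0,0,-0.07],[0,0,-0.14],[0,0,-0.21],[0,0,-0.28],[0,0,-0.35],[0,0,-0.42],[0,0,-0.49],[0,0,-0.56],[0,0,-0.63],[0,0,-0.7]]}' >/dev/null
python3 -m crank '{"dp":[[0,0,0],[0,0,0],[0,0,0],[0,0,0]],"angular":[[0,0,-0.07],[0,0,-0.138],[0,0,-0.138],[0,0,-0.138]]}'
python3 - <<'E'
from h import *
c=capture('wrist');save(c,'w2');W=cloud(c)
for k in ('pad_lid','ink_pad','date_stamp'):
    for o in spot_in(k,c)[:2]: print(k,o['conf'],(np.array(o['bbox'])*[560,420,560,420]).round())
H=W[...,2]
m=(H>.014)&(H<.03)&(np.hypot(W[...,0]-.5716,W[...,1]-.0927)<.075)
q=W[m];print(len(q),np.median(q[:,2]),cv2.minAreaRect((q[:,:2]*1000).astype(np.float32)))
print(rel([.5716,.0927,.002],101))
E
```

```text
t: 3.7
tool_pos: [0.5716, 0.0932, 0.2301]
tcp_rot: [-180.0, -0.0, 100.7]
ft_force: [0.2, -0.2, -0.1]
grip_width: 0.997
gripper_force: 0.0
pad_lid 0.61 [263. 141. 309. 222.]
ink_pad 0.53 [251.   7. 282.  58.]
date_stamp 0.71 [248.   8. 283.  59.]
date_stamp 0.56 [193. 353. 227. 369.]
3556 0.02014337048666129 ((575.0798950195312, 94.6762924194336), (57.995567321777344, 90.06263732910156), 11.181998252868652)
(array([-9.000e-04, -1.000e-04,  2.283e-01]), array([ 0.    ,  0.    , -0.0009]))
```

View pics/w2.png

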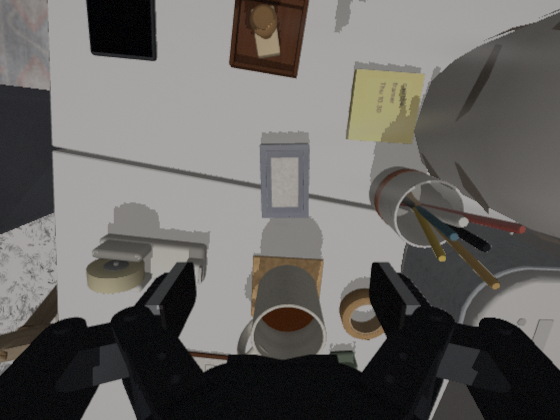

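Lid centre is at (285,180), between the fingers, with the stamp in the tray at (265,25). Descend, grip, lift.

```bash
python3 -m crank '{"dp":[[0,0.0025,0.04],[0,0.0025,0.08],[0,0.0025,0.12],[0,0.0025,0.16],[0,0.0025,0.19],[0,0.0025,0.205],[0,0.0025,0.215],[0,0.0025,0.222],[0,0.0025,0.228],[0,0.0025,0.228]],"angular":[[0,0,-0.002],[0,0,-0.004],[0,0,-0.004],[0,0,-0.004],[0,0,-0.004],[0,0,-0.004],[0,0,-0.004],[0,0,-0.004],[0,0,-0.004],[0,0,-0.004]]}'
python3 -m crank '{"dp":[[0,0,0],[0,0,0],[0,0,0],[0,0,0],[0,0,0],[0,0,0]],"angular":[[0,0,0],[0,0,0],[0,0,0],[0,0,0],[0,0,0],[0,0,0]]}' 50 30
```

```text
t: 4.9
tool_pos: [0.574, 0.0945, 0.0022]
tcp_rot: [180.0, 0.0, 101.5]
ft_force: [-0.5, 0.2, 0.7]
grip_width: 0.998
gripper_force: 0.0
t: 5.5
tool_pos: [0.5743, 0.0946, 0.0031]
tcp_rot: [179.9, 0.0, 101.5]
ft_force: [-0.8, 0.2, 5.5]
grip_width: 0.671
gripper_force: 31.3
```

```bash
python3 -m crank '{"dp":[[0,0,-0.015],[0,0,-0.04],[0,0,-0.08],[0,0,-0.1],[0.014,-0.027,-0.1],[0.028,-0.053,-0.1],[0.042,-0.08,-0.1],[0.056,-0.106,-0.1],[0.071,-0.1325,-0.1],[0.071,-0.1325,-0.1]],"angular":[[0,0,0],[0,0,0],[0,0,0],[0,0,0],[0,0,-0.06],[0,0,-0.13],[0,0,-0.2],[0,0,-0.27],[0,0,-0.34],[0,0,-0.41]]}'
python3 -m crank '{"dp":[[0,0,0],[0,0,0],[0,0,0],[0,0,0],[0,0,0],[0,0,0]],"angular":[[0,0,-0.07],[0,0,-0.14],[0,0,-0.2],[0,0,-0.26],[0,0,-0.275],[0,0,-0.275]]}'
python3 - <<'E'
from h import *
t=capture('side');W=cloud(t);p=tcp()[0]
m=(abs(W[...,0]-p[0])<.06)&(abs(W[...,1]-p[1])<.05)&(W[...,2]>.02)
print(np.nanmin(W[m],0),rel([.43,.138,.02],180), rel([.43,.138,.0],180))
u,v=np.nonzero(m)[::-1]
im=cv2.cvtColor(t['pixels'],cv2.COLOR_RGB2BGR)[max(0,v.min()-20):v.max()+20,u.min()-30:u.max()+30]
cv2.imwrite('pics/s1.png',cv2.resize(im,None,fx=4,fy=4)[:600,:800])
E
```

```text
t: 6.5
tool_pos: [0.4259, 0.1382, 0.1032]
tcp_rot: [-179.9, -0.1, 148.9]
ft_force: [0.1, 0.3, -0.4]
grip_width: 0.668
gripper_force: 33.1
t: 7.1
tool_pos: [0.4301, 0.1377, 0.1032]
tcp_rot: [180.0, 0.1, -180.0]
ft_force: [-0.2, 0.1, -0.1]
grip_width: 0.668
gripper_force: 33.1
[0.37032149 0.08773421 0.10586682] (array([0.0002, 0.0003, 0.0831]), array([ 0.0001,  0.0006, -0.0004])) (array([0.0002, 0.0003, 0.1031]), array([ 0.0001,  0.0006, -0.0004]))
```

View pics/s1.png

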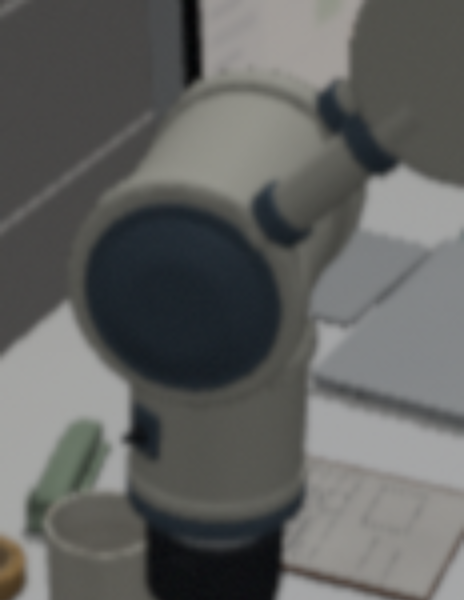

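The crop shows only the wrist and part of the form, so it doesn't help. The depth reading does: the rim is about 2-3 mm above the TCP. Lower the lid gently.

```bash
python3 -m crank '{"dp":[[0,0,0.04],[0,0,0.07],[0,0,0.085],[0,0,0.093],[0,0,0.098],[0,0,0.1],[0,0,0.101],[0,0,0.102],[0,0,0.102]],"angular":[[0,0,0],[0,0,0],[0,0,0],[0,0,0],[0,0,0],[0,0,0],[0,0,0],[0,0,0],[0,0,0]]}'
python3 -m crank '{"dp":[[0,0,0.001],[0,0,0.001],[0,0,0.001]],"angular":[[0,0,0],[0,0,0],[0,0,0]]}'
```

```text
t: 8.05
tool_pos: [0.4301, 0.1377, 0.0006]
tcp_rot: [180.0, 0.0, -180.0]
ft_force: [0.0, 0.5, -0.9]
grip_width: 0.674
gripper_force: 33.0
t: 8.35
tool_pos: [0.4299, 0.1377, -0.0007]
tcp_rot: [180.0, 0.0, -180.0]
ft_force: [-0.2, 0.2, -1.0]
grip_width: 0.668
gripper_force: 33.0
```

```bash
python3 -m crank '{"dp":[[0,0,0.001],[0,0,0.0015],[0,0,0.0015]],"angular":[[0,0,0],[0,0,0],[0,0,0]]}'
python3 -m crank '{"dp":[[0,0,0],[0,0,0],[0,0,0],[0,0,0],[0,0,0]],"angular":[[0,0,0],[0,0,0],[0,0,0],[0,0,0],[0,0,0]]}' 80
python3 -m crank '{"dp":[[0,0,-0.02],[0,0,-0.06],[0,0,-0.11],[0,0,-0.16],[0,0,-0.18],[0,0,-0.18]],"angular":[[0,0,0],[0,0,0],[0,0,0],[0,0,0],[0,0,0],[0,0,0]]}'
python3 - <<'E'
from h import *
c=capture('wrist');W=cloud(c);H=W[...,2]
m=(H>.008)&(H<.03)&(np.hypot(W[...,0]-.43,W[...,1]-.138)<.075)
q=W[m];print(len(q),np.percentile(q[:,2],[5,50,95]),cv2.minAreaRect((q[:,:2]*1000).astype(np.float32)))
print(rel([.49,.22,.22],101))
E
```

```text
t: 8.65
tool_pos: [0.4299, 0.1377, -0.0019]
tcp_rot: [180.0, 0.0, -180.0]
ft_force: [-2.1, -0.3, 11.8]
grip_width: 0.674
gripper_force: 34.3
t: 9.15
tool_pos: [0.4299, 0.1377, -0.0023]
tcp_rot: [-180.0, -0.0, -180.0]
ft_force: [0.2, -0.6, -0.2]
grip_width: 0.936
gripper_force: 0.0
t: 9.75
tool_pos: [0.4314, 0.1379, 0.1807]
tcp_rot: [179.9, 0.3, -180.0]
ft_force: [0.3, -1.1, 0.0]
grip_width: 0.94
gripper_force: 0.0
4603 [0.01361828 0.01520114 0.01662772] ((430.0819396972656, 158.3873291015625), (99.52204895019531, 89.75151824951172), 89.8861312866211)
(array([-0.0596,  0.0822, -0.0409]), array([0.0012, 0.0011, 0.6896]))
```

The lid is flat on the desk with its top at 15 mm. Next, hover over the stamp.

```bash
python3 -m crank '{"dp":[[-0.007,0.01,-0.006],[-0.015,0.02,-0.015],[-0.025,0.035,-0.025],[-0.035,0.05,-0.041],[-0.045,0.065,-0.041],[-0.06,0.082,-0.041],[-0.06,0.082,-0.041],[-0.06,0.082,-0.041],[-0.06,0.082,-0.041],[-0.06,0.082,-0.041]],"angular":[[0,0,0.07],[0,0,0.14],[0,0,0.21],[0,0,0.28],[0,0,0.35],[0,0,0.42],[0,0,0.49],[0,0,0.56],[0,0,0.63],[0,0,0.69]]}'
python3 -m crank '{"dp":[[0,0,0],[0,0,0]],"angular":[[0,0,0],[0,0,0]]}' >/dev/null
python3 - <<'E'
from h import *
print(tcp()[0],state()['tcp_rot'])
c=capture('wrist');save(c,'w3');W=cloud(c);H=W[...,2];np.savez('w3.npz',**{k:c[k] for k in('pixels','depth','camera_matrix','rvec','tvec')})
near=np.hypot(W[...,0]-.522,W[...,1]-.2447)<.04
for a,b in ((.02,.032),(.055,.08),(.064,.08)):
    m=near&(H>a)&(H<b);q=W[m];print(a,len(q),np.median(q[:,2]),cv2.minAreaRect((q[:,:2]*1000).astype(np.float32)))
m=(np.hypot(W[...,0]-.573,W[...,1]-.094)<.06)&(H>.011)&(H<.025);q=W[m]
print(len(q),cv2.minAreaRect((q[:,:2]*1000).astype(np.float32)) if len(q)>9 else 0)
E
```

```text
t: 10.8
tool_pos: [0.4892, 0.2195, 0.2169]
tcp_rot: [-179.8, 0.0, 100.6]
ft_force: [1.2, -0.1, -0.1]
grip_width: 0.938
gripper_force: 0.0
[0.48945382 0.21953698 0.21766436] [-1.79894865e+02  1.10102808e-02  1.01160450e+02]
0.02 415 0.025365619730551715 ((516.3060302734375, 237.2830047607422), (47.82818603515625, 58.4196662902832), 18.076868057250977)
0.055 499 0.06708059564268204 ((525.423828125, 247.98651123046875), (23.895748138427734, 24.178997039794922), 57.21465301513672)
0.064 379 0.06771406804584448 ((525.2286376953125, 247.64161682128906), (21.748994827270508, 21.645414352416992), 86.97509002685547)
2195 ((574.9574584960938, 95.00811767578125), (51.43889617919922, 84.4406509399414), 10.984753608703613)
```

View pics/w3.png

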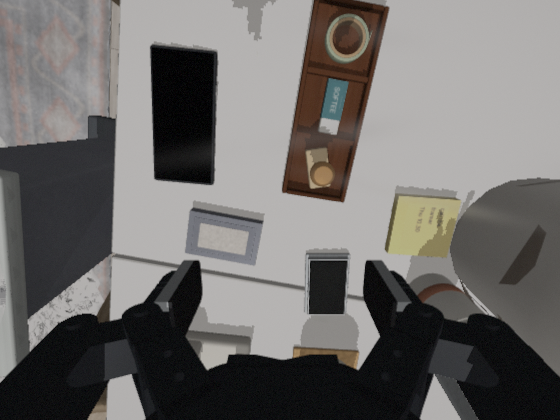

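The stamp block shows at (317,165) with its knob at (322,173), and the open foam pad is at (327,285). I'll fit the block yaw, then cross-check the top camera against the wrist camera.

```bash
python3 - <<'E'
from h import *
c=dict(np.load('w3.npz'));W=cloud(c);H=W[...,2]
m=(np.hypot(W[...,0]-.522,W[...,1]-.2447)<.04)&(H>.0215)&(H<.03)
hs=cv2.cvtColor(c['pixels'],cv2.COLOR_RGB2HSV)
tan=(hs[...,2]>120)&(hs[...,0]<30)&(H>.0215)
m2=m&tan
n,l,s,cc=cv2.connectedComponentsWithStats(m2.astype(np.uint8),connectivity=4);print(s[1:])
v,u=np.nonzero(m2);p=onplane(c,np.c_[u,v],.025)*1000
print(len(u),cv2.minAreaRect(p.astype(np.float32)))
a=c['pixels'][110:210,270:370];cv2.imwrite('pics/st.png',cv2.cvtColor(cv2.resize(np.hstack([a,np.where(m2[110:210,270:370,None],255,a//3).astype(np.uint8)]),None,fx=4,fy=4,interpolation=cv2.INTER_CUBIC),cv2.COLOR_RGB2BGR))
t=dict(np.load('top0.npz'));boxfit(t,(352,205,408,240))
for w in((t,(340,160,412,250)),(dict(np.load('w1.npz')),(195,0,350,185))):
    px=w[0]['pixels'].astype(int);br=(px[...,0]-px[...,2]>20)&(px.sum(2)<250);k=np.zeros_like(br);a=w[1];k[a[1]:a[3],a[0]:a[2]]=1
    v,u=np.nonzero(br&k);p=onplane(w[0],np.c_[u,v],.004);print(len(u),cv2.minAreaRect((p*1000).astype(np.float32)),p[:,0].min())
E
```

```text
[[306 149  22  39 350]
 [327 184   4   2   5]]
355 ((525.1580200195312, 247.52891540527344), (23.233808517456055, 42.85427474975586), 20.136760711669922)
[ 202    0   18  140 1061] ((476.6759033203125, -348.3918762207031), (99.43022155761719, 6.392876148223877), 3.27758526802063)
[  0 114   4  26  81] ((433.48828125, -199.30776977539062), (2.133772373199463, 17.676170349121094), 89.84153747558594)
[182  46   5  22  78] ((485.4474792480469, -330.105224609375), (2.8711438179016113, 14.983007431030273), 89.19985961914062)
285 ((527.2887573242188, -268.47662353515625), (228.5648956298828, 157.04074096679688), 3.39668607711792) 0.40887643760410114
1322 ((513.6779174804688, -269.1468811035156), (198.2460479736328, 158.4310760498047), 3.376009702682495) 0.41081062159177406
```

View pics/st.png

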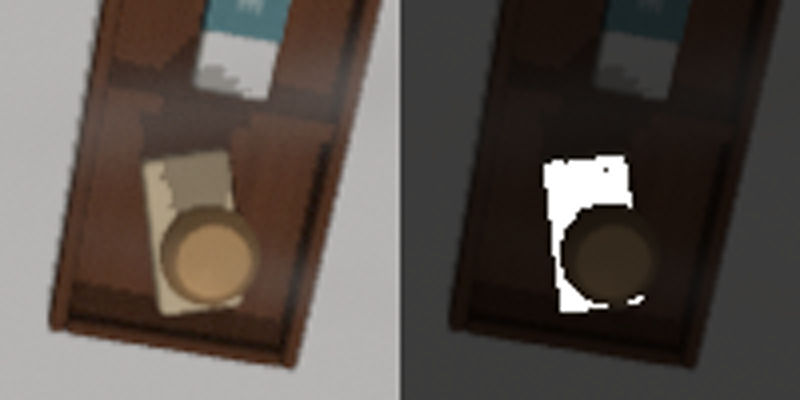

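The block fit gives the stamp at (0.525, 0.2475) with yaw 20.1°; the knob agrees.

```bash
python3 - <<'E'
from h import *
print(rel([.5247,.2472,.037],110.1))
E
```

```text
(array([0.0204, 0.0401, 0.1809]), array([-0.0007,  0.    , -0.0781]))
```

```bash
python3 -m crank '{"dp":[[0.01,0.02,0.02],[0.0204,0.04,0.05],[0.0204,0.04,0.09],[0.0204,0.04,0.12],[0.0204,0.04,0.145],[0.0204,0.04,0.16],[0.0204,0.04,0.17],[0.0204,0.04,0.178],[0.0204,0.04,0.181],[0.0204,0.04,0.181]],"angular":[[-0.0007,0,-0.04],[-0.0007,0,-0.078],[-0.0007,0,-0.078],[-0.0007,0,-0.078],[-0.0007,0,-0.078],[-0.0007,0,-0.078],[-0.0007,0,-0.078],[-0.0007,0,-0.078],[-0.0007,0,-0.078],[-0.0007,0,-0.078]]}' 60
python3 -m crank '{"dp":[[0,0,0],[0,0,0],[0,0,0],[0,0,0],[0,0,0],[0,0,0],[0,0,0],[0,0,0]],"angular":[[0,0,0],[0,0,0],[0,0,0],[0,0,0],[0,0,0],[0,0,0],[0,0,0],[0,0,0]]}' 10 40
python3 - <<'E'
from h import *
c=capture('wrist');save(c,'w4');W=cloud(c);H=W[...,2]
hs=cv2.cvtColor(c['pixels'],cv2.COLOR_RGB2HSV)
E
```

```text
t: 12.05
tool_pos: [0.5254, 0.2474, 0.0379]
tcp_rot: [179.9, 0.0, 109.9]
ft_force: [-0.1, -1.2, 0.6]
grip_width: 0.703
gripper_force: 0.0
t: 12.85
tool_pos: [0.5255, 0.2474, 0.0384]
tcp_rot: [179.9, 0.0, 109.9]
ft_force: [-1.9, -0.1, 6.2]
grip_width: 0.266
gripper_force: 38.8
```

```bash
python3 -m crank '{"dp":[[0,0,-0.01],[0,0,-0.03],[0,0,-0.06],[0,0,-0.09],[-0.04,-0.002,-0.1],[-0.08,-0.003,-0.1],[-0.12,-0.005,-0.1],[-0.145,-0.006,-0.1],[-0.1605,-0.0065,-0.1],[-0.1605,-0.0065,-0.1]],"angular":[[0,0,0],[0,0,0],[0,0,0],[0,0,0],[0,0,0.02],[0,0,0.04],[0,0,0.06],[0,0,0.077],[0,0,0.077],[0,0,0.077]]}'
python3 -m crank '{"dp":[[0,0,0],[0,0,0]],"angular":[[0,0,0],[0,0,0]]}'
python3 - <<'E'
from h import *
c=capture('side');W=cloud(c);p=tcp()[0];H=W[...,2]
m=(np.hypot(W[...,0]-p[0],W[...,1]-p[1])<.04)&(H>.08)&(H<.2)
v,u=np.nonzero(m);print(u.min(),u.max(),v.min(),v.max(),'zmin',np.percentile(H[m],[0,1,3]))
im=cv2.cvtColor(c['pixels'],cv2.COLOR_RGB2BGR)[v.max()-60:v.max()+60,u.min()-20:u.max()+50]
cv2.imwrite('pics/s2.png',cv2.resize(im,None,fx=5,fy=5,interpolation=cv2.INTER_CUBIC)[:600,:800])
print(rel([.574,.0942,.055],101.1))
E
```

```text
t: 13.9
tool_pos: [0.5742, 0.0928, 0.1383]
tcp_rot: [179.9, 0.0, 101.0]
ft_force: [-0.5, 0.9, -0.7]
grip_width: 0.268
gripper_force: 39.2
t: 14.1
tool_pos: [0.5732, 0.0952, 0.1379]
tcp_rot: [179.9, -0.0, 101.1]
ft_force: [0.2, -0.2, -0.2]
grip_width: 0.267
gripper_force: 39.2
230 261 170 210 zmin [0.10673496 0.10813636 0.11151212]
(array([-0.0012,  0.0005,  0.0828]), array([ 0.0006, -0.0002,  0.0004]))
```

View pics/s2.png

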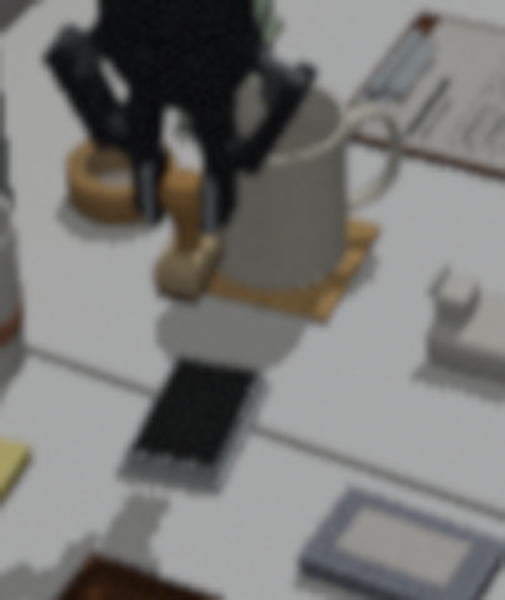

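The stamp hangs upright by its knob above the open pad, and the lid lies flat at the lower right, label up. Now the inking press.

```bash
python3 -m crank '{"dp":[[-0.0012,0.0005,0.03],[-0.0012,0.0005,0.055],[-0.0012,0.0005,0.072],[-0.0012,0.0005,0.082],[-0.0012,0.0005,0.086],[-0.0012,0.0005,0.088],[-0.0012,0.0005,0.089],[-0.0012,0.0005,0.09],[-0.0012,0.0005,0.09]],"angular":[[0.0005,0,0],[0.0005,0,0],[0.0005,0,0],[0.0005,0,0],[0.0005,0,0],[0.0005,0,0],[0.0005,0,0],[0.0005,0,0],[0.0005,0,0]]}'
python3 -m crank '{"dp":[[0,0,0.0005],[0,0,0.001],[0,0,0.001],[0,0,0.001]],"angular":[[0,0,0],[0,0,0],[0,0,0],[0,0,0]]}'
```

```text
t: 15.05
tool_pos: [0.5748, 0.0931, 0.0483]
tcp_rot: [179.9, -0.0, 101.1]
ft_force: [-0.3, 0.6, -0.2]
grip_width: 0.264
gripper_force: 39.2
t: 15.45
tool_pos: [0.5747, 0.0931, 0.047]
tcp_rot: [179.9, -0.0, 101.1]
ft_force: [-0.4, -0.0, 3.6]
grip_width: 0.267
gripper_force: 39.5
```

```bash
python3 -m crank '{"dp":[[0,0,0.0005],[0,0,0.0007],[0,0,0.0007],[0,0,0.0007],[0,0,0.0007]],"angular":[[0,0,0],[0,0,0],[0,0,0],[0,0,0],[0,0,0]]}'
python3 -m crank '{"dp":[[0,0,-0.002],[0,0,-0.01],[0,0,-0.03],[0,0,-0.06],[0,0,-0.1],[0,0,-0.14],[0,0,-0.165],[0,0,-0.175],[0,0,-0.175]],"angular":[[0,0,0],[0,0,0],[0,0,0],[0,0,0],[0,0,0],[0,0,0],[0,0,0],[0,0,0],[0,0,0]]}'
python3 - <<'E'
from h import *
print(rel([.4767,-.3018,.2214],93.4),rel([.50,-.20,.2214],97))
E
```

```text
t: 15.95
tool_pos: [0.5747, 0.0931, 0.0464]
tcp_rot: [179.9, -0.0, 101.1]
ft_force: [-0.1, 0.1, 8.0]
grip_width: 0.273
gripper_force: 39.7
t: 16.85
tool_pos: [0.5747, 0.093, 0.2222]
tcp_rot: [179.9, 0.0, 101.1]
ft_force: [-0.3, -0.6, -1.6]
grip_width: 0.271
gripper_force: 39.3
(array([-0.3687, -0.1719,  0.0005]), array([0.0012, 0.    , 0.0668])) (array([-0.2733, -0.1296,  0.0005]), array([0.0011, 0.    , 0.0354]))
```

```bash
python3 -m crank '{"dp":[[-0.015,-0.007,0],[-0.045,-0.021,0],[-0.085,-0.04,0],[-0.127,-0.059,0],[-0.17,-0.079,0],[-0.213,-0.099,0],[-0.255,-0.119,0],[-0.297,-0.138,0],[-0.335,-0.156,0],[-0.36,-0.168,0]],"angular":[[0.001,0,0],[0.001,0,0.007],[0.001,0,0.014],[0.001,0,0.021],[0.001,0,0.028],[0.001,0,0.035],[0.001,0,0.042],[0.001,0,0.05],[0.001,0,0.06],[0.001,0,0.067]]}' >/dev/null
python3 -m crank '{"dp":[[-0.0087,-0.0039,0.02],[-0.0087,-0.0039,0.06],[-0.0087,-0.0039,0.1],[-0.0087,-0.0039,0.12],[-0.0087,-0.0039,0.12],[-0.0087,-0.0039,0.12]],"angular":[[0,0,0],[0,0,0],[0,0,0],[0,0,0],[0,0,0],[0,0,0]]}'
python3 - <<'E'
from h import *
print(rel([.4767,-.3018,.06],93.4))
c=capture('top');save(c,'t5');a=c['pixels'][190:260,330:430]
d=capture('side');np.savez('s5.npz',**{k:d[k] for k in('pixels','depth','camera_matrix','rvec','tvec')})
b=d['pixels'][125:195,270:370]
e=capture('wrist');np.savez('w5.npz',**{k:e[k] for k in('pixels','depth','camera_matrix','rvec','tvec')})
im=np.hstack([np.vstack([cv2.resize(x,(400,280),interpolation=cv2.INTER_CUBIC) for x in(a,b)]),cv2.resize(e['pixels'][120:400,150:350],(400,560))])
cv2.imwrite('pics/m5.png',cv2.cvtColor(im,cv2.COLOR_RGB2BGR))
E
```

```text
t: 18.45
tool_pos: [0.4742, -0.3014, 0.1005]
tcp_rot: [-179.8, -0.1, 93.4]
ft_force: [0.7, 0.4, -0.4]
grip_width: 0.269
gripper_force: 39.3
(array([-0.0006,  0.0026,  0.0405]), array([-0.0016, -0.0006, -0.0003]))
```

View pics/m5.png

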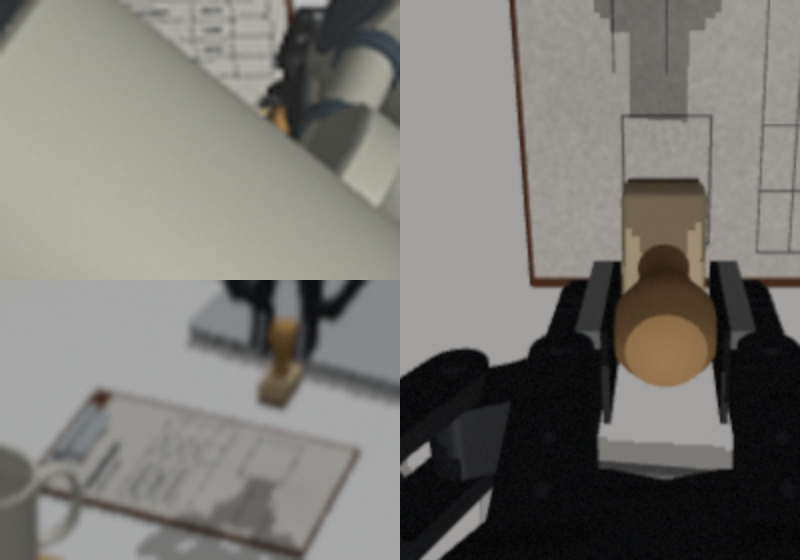

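In the wrist view the upright stamp hangs just ahead of the box's far end and side lines; its dark underside edge is at about (663,183). The side view shows it level above the form. Next I'll measure block and box in the same wrist picture.

```bash
cat >> h.py <<'E'
def blk(c,show=True):
    p,r=tcp();W=cloud(c);T=(W-p)@r.as_matrix()   # tool frame
    z=T[...,2];px=c['pixels'].astype(int)
    warm=(px[...,0]-px[...,2]>18)
    roi=(abs(T[...,0])<.04)&(abs(T[...,1])<.03)&warm
    m=roi&(z>.009)&(z<.017)   # block top ~ tcp+.0134
    q=T[m];print('top n',len(q),'z med',np.median(q[:,2]))
    A=np.c_[q[:,:2],np.ones(len(q))];
    for _ in range(3):
        k=np.linalg.lstsq(A,q[:,2],rcond=None)[0];e=abs(A@k-q[:,2]);A=A[e<.0015];q=q[e<.0015]
    print('tilt deg dz/dx,dz/dy',np.degrees(k[:2]).round(2))
    xs=np.linspace(.004,.02,9);L=[];Rr=[];X=[]
    for a,b in zip(xs[:-1],xs[1:]):
        s=q[(q[:,0]>=a)&(q[:,0]<b)]
        if len(s)>5: L.append(s[:,1].min());Rr.append(s[:,1].max());X.append((a+b)/2)
    print('ymin',np.round(L,4),'ymax',np.round(Rr,4),'slopes deg',np.degrees([np.polyfit(X,L,1)[0],np.polyfit(X,Rr,1)[0]]).round(1))
    print('far x',np.percentile(q[:,0],[95,99,100]).round(4))
    return m
E
python3 - <<'E'
from h import *
c=dict(np.load('w5.npz'));blk(c)
p,r=tcp()
# box dark lines in crop: full image coords = crop/2 + (150,120)
g=cv2.cvtColor(c['pixels'],cv2.COLOR_RGB2GRAY).astype(float)
def dark(line,ax):  # subpixel min
    i=np.argmin(line);w=line[max(0,i-2):i+3];w=w.max()-w;return (np.arange(max(0,i-2),i+3)@w)/w.sum()
S=lambda uv:(np.c_[onplane(c,uv,.005),np.full(len(uv),.005)]-p)@r.as_matrix()
lft=[(257+dark(g[v,257:266],0),v) for v in range(180,205,3)]
rgt=[(500/1 and 300+dark(g[v,300:310],0),v) for v in range(180,205,3)]
far=[(u,172+dark(g[172:182,u],0)) for u in (264,268,272,298,301,303)]
for n,x in(('l',lft),('r',rgt),('far',far)): print(n,np.round(x,1).tolist()[::4],S(x)[:,:2].round(4).tolist()[::4],np.median(S(x)[:,:2],0).round(4))
E
```

```text
top n 1621 z med 0.013040676268196352
tilt deg dz/dx,dz/dy [0.64 0.48]
ymin [-0.0113 -0.0113 -0.0113 -0.0112 -0.0112 -0.0112 -0.0111 -0.0111] ymax [0.0119 0.0119 0.0119 0.0118 0.0118 0.0117 0.0117 0.0117] slopes deg [ 0.9 -1.2]
far x [0.0216 0.0224 0.023 ]
l [[260.5, 180.0], [261.0, 192.0], [261.2, 204.0]] [[0.0262, -0.0169], [0.0162, -0.0168], [0.0059, -0.0168]] [ 0.0162 -0.0168]
r [[305.1, 180.0], [305.2, 192.0], [304.6, 204.0]] [[0.0262, 0.0193], [0.0161, 0.0197], [0.0059, 0.0194]] [0.0161 0.0193]
far [[264.0, 177.5], [301.0, 177.4]] [[0.0282, -0.0141], [0.0283, 0.0159]] [0.0283 0.003 ]
```

```bash
python3 -m crank '{"dp":[[-0.0005,0.0015,0.012],[-0.0005,0.0015,0.025],[-0.0005,0.0015,0.035],[-0.0005,0.0015,0.042],[-0.0005,0.0015,0.047],[-0.0005,0.0015,0.05],[-0.0005,0.0015,0.052],[-0.0005,0.0015,0.052],[-0.0005,0.0015,0.052],[-0.0005,0.0015,0.052]],"angular":[[-0.0016,-0.0006,0],[-0.0016,-0.0006,0],[-0.0016,-0.0006,0],[-0.0016,-0.0006,0],[-0.0016,-0.0006,0],[-0.0016,-0.0006,0],[-0.0016,-0.0006,0],[-0.0016,-0.0006,0],[-0.0016,-0.0006,0],[-0.0016,-0.0006,0]]}'
python3 - <<'E'
from h import *
c=capture('wrist');np.savez('w6.npz',**{k:c[k] for k in('pixels','depth','camera_matrix','rvec','tvec')});blk(c)
print(tcp()[0],state()['tcp_rot'],rel([.4767,-.3018,.0482],93.4))
d=capture('side');b=d['pixels'][125:195,270:370]
im=np.hstack([cv2.resize(b,(400,280),interpolation=cv2.INTER_CUBIC),cv2.resize(c['pixels'][150:290,180:380],(400,280),interpolation=cv2.INTER_CUBIC)])
cv2.imwrite('pics/m6.png',cv2.cvtColor(im,cv2.COLOR_RGB2BGR))
E
```

```text
t: 19.6
tool_pos: [0.4766, -0.302, 0.0493]
tcp_rot: [179.9, 0.1, 93.4]
ft_force: [0.4, -0.3, 0.5]
grip_width: 0.269
gripper_force: 39.3
top n 1613 z med 0.012821297192376846
tilt deg dz/dx,dz/dy [0.49 0.76]
ymin [-0.0112 -0.0111 -0.0111 -0.011  -0.0111 -0.0109 -0.0109 -0.0109] ymax [0.0121 0.0121 0.0121 0.012  0.012  0.012  0.0119 0.0119] slopes deg [ 1.2 -1.1]
far x [0.0216 0.0224 0.0227]
[ 0.47655916 -0.30195819  0.04925693] [1.79888657e+02 8.66185799e-02 9.33812489e+01] (array([0.0002, 0.0001, 0.0011]), array([ 0.001 ,  0.0008, -0.0002]))
```

View pics/m6.png

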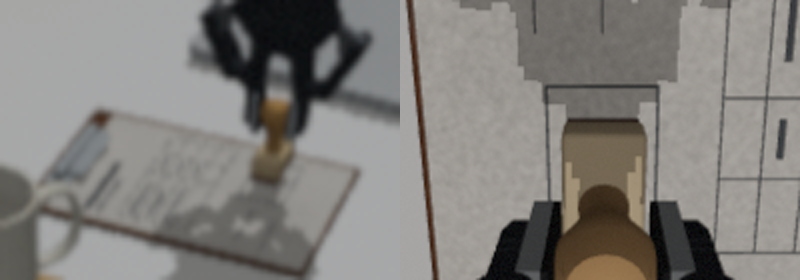

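The stamp hangs square inside the box outline (left line 547, right line 657, far line row 87). Measuring the lines once more from here.

```bash
python3 - <<'E'
from h import *
c=dict(np.load('w6.npz'));p,r=tcp()
g=cv2.cvtColor(c['pixels'],cv2.COLOR_RGB2GRAY).astype(float)
def dark(l):
    i=np.argmin(l);a=max(0,i-2);w=l[a:i+3];w=w.max()-w;return a+(np.arange(len(w))@w)/w.sum()
S=lambda uv:((np.c_[onplane(c,uv,.005),np.full(len(uv),.005)]-p)@r.as_matrix())[:,:2]
lft=S([(249+dark(g[v,249:259]),v) for v in range(200,230,3)])
rgt=S([(303+dark(g[v,303:314]),v) for v in range(200,230,3)])
far=S([(u,188+dark(g[188:199,u])) for u in range(258,304,4)])
for x in(lft,rgt,far): print(x.round(4).tolist()[::3],np.median(x,0).round(4))
E
```

```text
[[0.0234, -0.0181], [0.0173, -0.018], [0.0111, -0.0182], [0.0048, -0.0182]] [ 0.0143 -0.0182]
[[0.0234, 0.0174], [0.0173, 0.018], [0.0111, 0.018], [0.0048, 0.018]] [0.0142 0.018 ]
[[0.0282, -0.0146], [0.0283, -0.0069], [0.0283, 0.0008], [0.0283, 0.0085]] [ 0.0282 -0.0005]
```

```bash
python3 -m crank '{"dp":[[0,-0.0004,0.0008],[0,-0.0004,0.0008],[0,-0.0004,0.0008],[0,-0.0004,0.0008],[0,-0.0004,0.0008],[0,-0.0004,0.0008],[0,-0.0004,0.0008],[0,-0.0004,0.0008]],"angular":[[0.0005,0.0005,0],[0.0005,0.0005,0],[0.0005,0.0005,0],[0.0005,0.0005,0],[0.0005,0.0005,0],[0.0005,0.0005,0],[0.0005,0.0005,0],[0.0005,0.0005,0]]}'
python3 -c "
from bench import *
print(job_done())"
```

```text
t: 20.5
tool_pos: [0.476, -0.3019, 0.0482]
tcp_rot: [180.0, 0.0, 93.4]
ft_force: [1.0, -0.8, -0.4]
grip_width: 0.267
gripper_force: 39.3
the job is handed in; nothing more can be done
None
```

The job is handed in at 20.5 s: the lid lies flat and right way up on the bare desk, and the inked stamp is held level and square about 1 cm above the date box, within roughly 1 mm of centre by my last measurement.

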